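# Cover the culture dish in its pinned holder

### The job

Shade the dark culture dish: pick up the black cover by its bar handle, lower it level over both locating pins of the blue dish holder until it lies flush on the holder, and only then let go; do not drop it on. Keep clear of the desk lamp on the left, and leave the grey cover, whose holes are too close together to fit, where it is.

Things in the scene. Friction and masses are not known exactly. Their poses are not given: they have to be found in the camera images.
- holder: Blue dish holder, fixed, 120 (x) x 164 (y) x 30 (z) mm; a dark red dish is sunk in it, below its face. Origin: centre of its underside, z up; flat top face 30 mm above. On the face stand two steel locating pins at x = 0, y = +60 and -60 mm: 10 mm thick for 12 mm, then tapering to 3 mm at the tip, 26 mm above the face.
- black_cover: Loose black cover plate that fits, 104 (x) x 156 (y) x 10 (z) mm, 0.14 to 0.28 kg. Origin: centre of its underside, z up. Two round through holes, 22 mm across, at x = 0, y = +60 and -60 mm; it fits either way round (half turn). A steel bar handle stands over its middle. Fitted, its origin is 30 mm above the holder's origin.
- black_cover_handle (a point): Centre of the black cover's bar handle, 44 mm above the cover's origin. The bar runs along the cover's y: 64 mm long, 14 mm wide (x), 14 mm high, its underside 27 mm above the plate; two posts carry it at y = +24 and -24 mm. Grip it across x at its middle.
- grey_cover: Loose grey cover plate of the same size and handle, but its two holes lie at y = +44 and -44 mm: it does not fit. Origin: centre of its underside, z up. Stays where it is. Left of the covers hangs the white shade of a fixed desk lamp, at about x 0.45 to 0.64 m, y 0.21 to 0.40 m, z 0.21 to 0.40 m: keep the arm and gripper clear of it.

How it is judged (in metres and radians):
On the way:
1. the black cover, still held by the gripper, has been lowered over both pins, to within 12 mm of the holder's face (z of black_cover in the frame of holder below 0.042 m and horizontal distance between black_cover and holder below 0.015 m and angle between the y axis of black_cover and the y axis of holder, either way round below 0.18 rad and angle between black_cover's own z axis and vertical below 0.18 rad and contact force between the fingers and black_cover above 0.5 N), for 0.1 s.
At the end, for the whole second after the job is handed in: The black cover lies flush on the holder with both pins through its holes: underside within 4 mm of the holder's face, centres within 15 mm, long sides parallel within 10 degrees, tilt under 3.4 degrees, at rest; the grey cover is within 30 mm of where it began (z of black_cover in the frame of holder between 0.026 and 0.034 m and horizontal distance between black_cover and holder below 0.015 m and angle between the y axis of black_cover and the y axis of holder, either way round below 0.18 rad and angle between black_cover's own z axis and vertical below 0.06 rad and linear speed of black_cover below 0.02 m/s and distance of grey_cover from where it was at the start of the episode below 0.03 m); the robot touches nothing.
It fails at once if the black cover is tipped by more than 25 degrees (angle between black_cover's own z axis and vertical above 0.44 rad).
It fails at once if the grey cover is moved by more than 30 mm (distance of grey_cover from where it was at the start of the episode above 0.03 m).
It also fails if it takes over 42 s, if anything falls off the work surface, if the arm or the gripper's body presses on something with over 40 N, if the wrist force passes 120 N, or if a joint passes its speed limit or range.

### The arm

A 6-joint arm with a two-finger parallel gripper is mounted at the origin on a cart in front of the work surface, level with it; the furniture and walls round the work are solid. World frame = base frame: x ahead of the robot, y to its left, z up, the work surface at z = 0. Lengths are in mm, angles in rad, forces in N, time in s.
With the tool pointing down it reaches from about 350 to 975 mm from the base axis. Payload 7.1 kg.
Tool frame: the origin (TCP) lies midway between the tips of the shut fingers; the grasp point (between the pads) lies 19 mm behind it; z points along the fingers, y is the line along which they close (so a half turn about z gives the same grasp; the last joint's range is limited). The gripper opens to 88 mm and grips with 3 to 60 N. Pads are 20 mm wide; open, the fingers measure 115 mm over their backs; the gripper's body (75 mm by 178 mm) begins 61 mm behind the grasp point.
Start: joints at [-1.347, 0.423, 1.63, -0, 1.089, -0.019], TCP at [150.283, -606.646, 222.675] pointing down, gripper open.
Joint ranges: [-3, 3], [-0.9, 2.11], [0.09, 2.58], [-1.31, 4.45], [0.11, 2.69], [-2.54, 2.54]. Speed limits (rad/s): [2.39, 2.39, 3.01, 3.14, 3.14, 3.14].

### API

Orientations are given as a unit quaternion [w, x, y, z].
In Python, from bench import arm gives the robot as it stands.
- The arm moves only by the tool pendant, called after "Request:" as name(argument=value, ...) on one line, values as JSON. Schema: {"type":"object","properties":{"deltas":{"type":"object","properties":{"segments":{"type":"array","items":{"type":"array","items":{"type":"number"},"minItems":7,"maxItems":7},"minItems":1,"maxItems":20}},"additionalProperties":false,"required":["segments"]},"force":{"type":"number"},"only":{"type":"string"},"quiet":{"type":"boolean"},"lines":{"type":"string"}},"required":["deltas"],"additionalProperties":false}. deltas is an object whose key "segments" holds a list of rows, 1 to 20 of them, each of 7 numbers: dx, dy, dz in a scale on which 1.0 is 80 cm, then a rotation vector rx, ry, rz in parts of the range, where 1.0 means pi/2 rad, then the finger opening in mm; each row is the pose to reach, as a shift and turn from the pose commanded when the call began, along the tool's axes at that moment; what a row does not reach only later rows make up. A row lasts 1/12 s, in which the tool goes at most 41.7 mm and 0.125 rad, less where a joint would pass 70% of its speed; a pose out of reach is approached as far as the arm can. The fingers move at their own pace and stop on an object; force is the grip in N (left out, the last holds). Time passes only in rows, so rows that do not move let the fingers close. The tool returns the time, the measured TCP pose, the force, the opening and the grip force at its end. only (a regular expression) keeps the lines of the reply that match it, lines (a string "A,B") keeps lines A to B, and quiet returns only ok. Shift and turn numbers lie between -1 and 1, and a call with a number outside is refused. Input that does not fit is refused with a message, and nothing moves.
- arm.read_state(): the state, without advancing time (a new reading comes with each control period).
- arm.grab_frame(name): name is "scene" or "top" or "wrist"; returns a dict with "color" (480x640x3 uint8, blue, green, red), "fx", "fy", "cx", "cy" (pixels), "extrinsics" (4x4, takes a point from camera to world coordinates). Camera axes: x right, y up, looking along -z (the intrinsics and any distortion apply to the point x, -y, -z); pixel columns grow to the right and rows downward; lengths in mm; the calibration is good to about 2 mm. A picture is of the moment at which its call begins. There is no depth.
- arm.finish_job(): hands the job in; it is judged then, once.
The state is a dict: "time_s": time; "q": joint angles; "joint_velocities": joint speeds; "tau": joint torques, N m; "tool_pos": TCP position; "ee_rot": TCP orientation; "wrist_force": force on the tool from outside, world axes, zero at the start; "torque": the same for the moment, N m; "finger_gap": finger opening in mm; "grip_force": force on a finger pad.
Only numpy, scipy, OpenCV 4.12 (cv2) and the standard library are available. Lean on these libraries where they do the work, as an engineer would, in place of code of your own. Each camera call takes 0.05 s, during which the arm holds its last target. There are 200 camera calls.

## Working session

There is one attempt and no reset: what is moved stays moved. The work goes in short steps, Python scripts to look and compute and a tool call to move; the robot and the scene stay as the last step left them, time stands still between calls to the robot, and variables do not carry over. Pictures are saved under pics/ and viewed, at most 10 in all, crops included, and the job is handed in when it is done.

```bash
ls; mkdir -p pics
```

Run:
```python
from bench import arm
import cv2,pickle
d={}
for n in("scene","top"):
    f=arm.grab_frame(n);d[n]=f
    cv2.imwrite(f"pics/{n}0.png",f["color"]);print(n,f["fx"],f["fy"],f["cx"],f["cy"],[k for k in f],f["extrinsics"])
pickle.dump(d,open("f0.pkl","wb"))
s=arm.read_state();print(s["time_s"],s["tool_pos"],s["ee_rot"],s["finger_gap"],s["wrist_force"])
```

```text
bench.py
pics
scene 520.1257728487184 520.1257728487184 320.14063761399774 241.127565498565 ['color', 'fx', 'fy', 'cx', 'cy', 'extrinsics'] [[-8.00387339e-01  2.93508122e-01 -5.22717026e-01 -2.42496623e+01]
 [-5.99479887e-01 -3.94767841e-01  6.96263037e-01  5.54801779e+02]
 [-1.99301602e-03  8.70638463e-01  4.91919398e-01  5.45553253e+02]
 [ 0.00000000e+00  0.00000000e+00  0.00000000e+00  1.00000000e+00]]
top 596.3816901546714 596.3816901546714 312.20840841021743 235.26530715590602 ['color', 'fx', 'fy', 'cx', 'cy', 'extrinsics'] [[ 2.42846040e-02  9.91753949e-01 -1.25834663e-01  3.54984365e+02]
 [-9.99700207e-01  2.36981078e-02 -6.15594827e-03 -1.23503428e+02]
 [-3.12314261e-03  1.25946433e-01  9.92032127e-01  1.14764673e+03]
 [ 0.00000000e+00  0.00000000e+00  0.00000000e+00  1.00000000e+00]]
0.1 [ 150.17533013 -606.17077722  221.96578202] [-7.01534892e-04  9.92640439e-01  1.21096909e-01 -7.80045387e-05] 87.86400807678615 [ 0.17056642 -0.50011366 -0.44234839]
```

View pics/scene0.png

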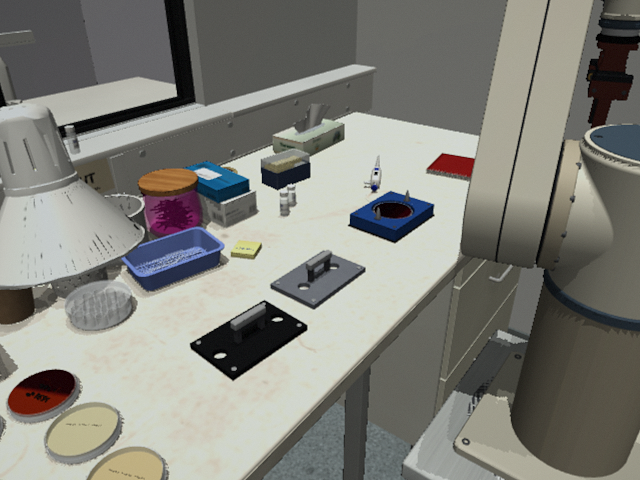

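View pics/top0.png

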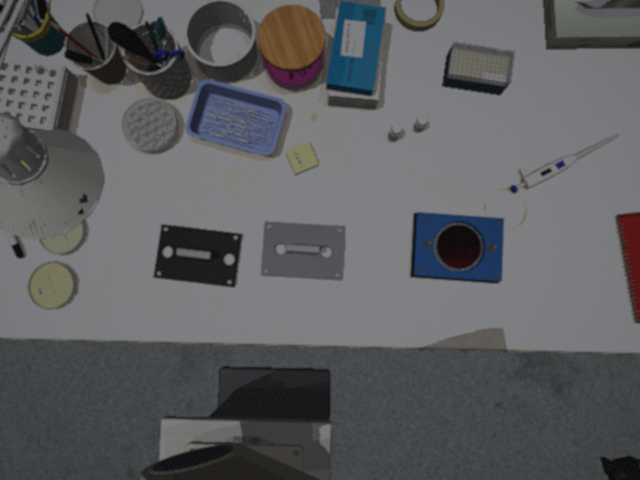

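The top view shows the black cover at (199,255), the grey one at (304,250) and the holder at (458,247) with pins near (428,244) and (492,249). Next I measure the black cover and holder from their contours.

Create h.py:
```python
import numpy as np,cv2
def ray(f,u,v,z):
    E=f["extrinsics"];E=np.array(E)
    d=E[:3,:3]@np.array([(u-f["cx"])/f["fx"],-(v-f["cy"])/f["fy"],-1]);o=E[:3,3]
    return (o+d*(z-o[2])/d[2])
def proj(f,p):
    E=np.array(f["extrinsics"]);c=E[:3,:3].T@(np.array(p)-E[:3,3])
    return f["cx"]+f["fx"]*c[0]/-c[2],f["cy"]-f["fy"]*c[1]/-c[2]
def rect(f,mask,z):
    cs,_=cv2.findContours(mask.astype(np.uint8),cv2.RETR_EXTERNAL,cv2.CHAIN_APPROX_NONE)
    c=max(cs,key=cv2.contourArea)
    P=np.array([ray(f,*p,z)[:2] for p in cv2.convexHull(c)[:,0].astype(float)],np.float32)
    (x,y),(w,h),a=cv2.minAreaRect(P)
    if w>h:a+=90   # long-axis direction = y axis of object
    a=np.radians(a)  # w-axis at angle a
    # angle of long axis: if w<h long axis is a+90deg; heading of object's x axis = a
    a=(a+np.pi/2)%np.pi-np.pi/2
    return (x,y),sorted((w,h)),a
```

Run:
```python
import pickle,numpy as np,cv2
from h import *
d=pickle.load(open("f0.pkl","rb"));f=d["top"];im=f["color"].astype(int)
def win(m,u0,u1,v0,v1):
    o=np.zeros_like(m);o[v0:v1,u0:u1]=m[v0:v1,u0:u1];return o
b=win(im.max(2)<65,140,255,210,300)
print("black",rect(f,b,10))
print("black hole rays",ray(f,167,252,10),ray(f,230,259,10))
B,G,R=im[...,0],im[...,1],im[...,2]
h=win((B>R+40)&(B>G+25),395,520,195,300)
print("holder",rect(f,h,30))
# handle blob: bright inside the cover, top face z=51
hd=win((im.max(2)>100),176,213,245,264)
print("handle",rect(f,hd,51),hd.sum())
cv2.imwrite("pics/c.png",cv2.resize(np.hstack([f["color"][215:295,150:250],f["color"][205:285,408:508]]),None,fx=4,fy=4,interpolation=0))
s=d["scene"];m=s["color"].astype(int)
print("scene black",rect(s,win(m.max(2)<50,185,312,295,380),10))
mb=(m[...,0]>m[...,2]+40)&(m[...,0]>m[...,1]+25)
print(proj(s,[550,-400,30]))
```

```text
black ((455.6609191894531, 101.86724090576172), [101.65691375732422, 155.23959350585938], np.float64(-0.09583758025202727))
black hole rays [460.3004758  161.13567397  10.        ] [449.74982319  39.75192849  10.        ]
holder ((481.93389892578125, -391.8825378417969), [118.70608520507812, 163.5725860595703], np.float64(-0.04942214456136362))
handle ((455.35009765625, 102.7758560180664), [8.256455421447754, 56.70291519165039], np.float64(-0.1003423172358966)) 139
scene black ((451.27606201171875, 107.11299133300781), [109.6198959350586, 159.67465209960938], np.float64(-0.09739686107026913))
(np.float64(368.709716574236), np.float64(199.89073694971552))
```

View pics/c.png

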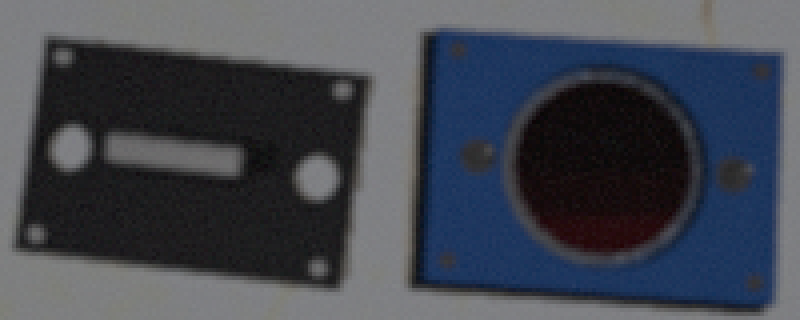

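The crop shows the cover and its holes cleanly, and both pins on the holder. Cover: (455.7, 101.9), yaw −0.097. Holder: (481.9, −391.9), yaw −0.049. I'll move to a hover by way of a mid waypoint, turning as I go.

Units first: shifts go in shares of 80 cm and turns go in shares of pi/2 rad. So -614 mm / 800 = -0.7675, 467 mm / 800 = 0.5838, -1.231 rad / 1.5708 = -0.7837.

Request:
pendant(deltas={"segments": [[0.25,-0.1688,0,0,0,-0.382,88],[0.25,-0.1688,0,0,0,-0.382,88],[0.25,-0.1688,0,0,0,-0.382,88],[0.25,-0.1688,0,0,0,-0.382,88],[0.25,-0.1688,0,0,0,-0.382,88],[0.495,-0.3375,0,0,0,-0.7837,88],[0.495,-0.3375,0,0,0,-0.7837,88],[0.495,-0.3375,0,0,0,-0.7837,88],[0.495,-0.3375,0,0,0,-0.7837,88],[0.495,-0.3375,0,0,0,-0.7837,88],[0.495,-0.3375,0,0,0,-0.7837,88],[0.5838,-0.7675,0,0,0,-0.7837,88],[0.5838,-0.7675,0,0,0,-0.7837,88],[0.5838,-0.7675,0,0,0,-0.7837,88],[0.5838,-0.7675,0,0,0,-0.7837,88],[0.5838,-0.7675,0,0,0,-0.7837,88],[0.5838,-0.7675,0,0,0,-0.7837,88],[0.5838,-0.7675,0,0,0,-0.7837,88],[0.5838,-0.7675,0,0,0,-0.7837,88],[0.5838,-0.7675,0,0,0,-0.7837,88]]}, force=30)

```text
time_s: 1.77
tool_pos: [455.3, 104.2, 222.6]
ee_rot: [-0.0, 0.74, 0.672, 0.0]
wrist_force: [0.6, -1.3, 1.2]
finger_gap: 87.8
grip_force: 0.0
```

Request:
pendant(deltas={"segments": [[0,0,0,0,0,0,88],[0,0,0,0,0,0,88]]})

```text
time_s: 1.93
tool_pos: [455.6, 103.0, 222.4]
ee_rot: [-0.0, 0.739, 0.673, -0.0]
wrist_force: [0.0, -0.7, -0.5]
finger_gap: 87.9
grip_force: 0.0
```

Run:
```python
from bench import arm
import cv2,pickle
f=arm.grab_frame("wrist");pickle.dump(f,open("w.pkl","wb"));cv2.imwrite("pics/w0.png",f["color"])
s=arm.read_state();print(s["time_s"],s["tool_pos"],s["ee_rot"],s["q"],s["wrist_force"])
```

```text
1.9833 [455.57434839 101.8800704  222.4105972 ] [-6.48116236e-05  7.39843754e-01  6.72778601e-01 -4.12176299e-04] [ 1.94725137e-01  1.89944458e-01  1.96846610e+00 -3.78470542e-04
  9.83954810e-01  2.89814873e-01] [-1.10235364 -0.1196538   0.52520851]
```

View pics/w0.png

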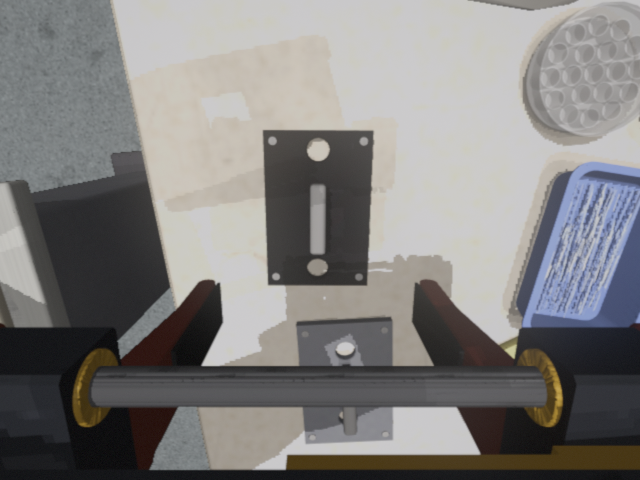

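The wrist view shows the black cover ahead with its handle at about (318,218) and holes at (318,149) and (318,267), aligned with the fingers. I'll cross-check the position from this view.

Run:
```python
import pickle,numpy as np
from h import *
f=pickle.load(open("w.pkl","rb"))
m=f["color"].max(2)<75
o=np.zeros_like(m);o[120:295,255:385]=m[120:295,255:385]
print(rect(f,o,10)); print(ray(f,318,149.5,10),ray(f,317,267.5,10)); print(ray(f,318,185,51),ray(f,317.5,253,51))
```

```text
((455.1207580566406, 97.7336196899414), [101.72766876220703, 143.99639892578125], np.float64(-0.0949615334114462))
[461.73444699 162.48402486  10.        ] [449.72742377  44.37389877  10.        ]
[459.04949035 134.26733874  51.        ] [452.88212972  72.78289242  51.        ]
```

Both views agree within about 2 mm. I'll descend and grip.

Scaled: 197.5 mm / 800 = 0.2469, 190 mm / 800 = 0.2375.

Request:
pendant(deltas={"segments": [[0.0013,0,0.05,0,0,0,88],[0.0013,0,0.1,0,0,0,88],[0.0013,0,0.15,0,0,0,88],[0.0013,0,0.1875,0,0,0,88],[0.0013,0,0.2188,0,0,0,88],[0.0013,0,0.2375,0,0,0,88],[0.0013,0,0.2469,0,0,0,88],[0.0013,0,0.2469,0,0,0,88],[0.0013,0,0.2469,0,0,0,88]]}, force=40)

```text
time_s: 2.73
tool_pos: [456.3, 101.7, 25.4]
ee_rot: [-0.0, 0.741, 0.671, -0.0]
wrist_force: [-0.0, -1.0, 0.9]
finger_gap: 87.5
grip_force: 0.0
```

Request:
pendant(deltas={"segments": [[0,0,0,0,0,0,0],[0,0,0,0,0,0,0],[0,0,0,0,0,0,0],[0,0,0,0,0,0,0],[0,0,0,0,0,0,0],[0,0,0,0,0,0,0],[0,0,0,0,0,0,0],[0,0,0,0,0,0,0],[0,0,0,0,0,0,0],[0,0,0,0,0,0,0]]}, force=40)

```text
time_s: 3.57
tool_pos: [456.0, 102.6, 25.1]
ee_rot: [-0.0, 0.741, 0.672, -0.0]
wrist_force: [0.0, -0.1, 0.5]
finger_gap: 24.5
grip_force: 0.0
```

Request:
pendant(deltas={"segments": [[0,0,0,0,0,0,0],[0,0,0,0,0,0,0],[0,0,0,0,0,0,0],[0,0,0,0,0,0,0],[0,0,0,0,0,0,0]]}, force=50)

```text
time_s: 3.98
tool_pos: [456.0, 102.6, 25.1]
ee_rot: [-0.0, 0.741, 0.672, -0.0]
wrist_force: [0.4, 0.0, -0.2]
finger_gap: 13.2
grip_force: 50.0
```

Request:
pendant(deltas={"segments": [[0,0,-0.005,0,0,0,0],[0,0,-0.015,0,0,0,0],[0,0,-0.0313,0,0,0,0],[0,0,-0.0563,0,0,0,0],[0,0,-0.0875,0,0,0,0],[0,0,-0.1188,0,0,0,0],[0,0,-0.1438,0,0,0,0],[0,0,-0.1563,0,0,0,0],[0,0,-0.1625,0,0,0,0],[0,0,-0.1625,0,0,0,0],[0,0,-0.1625,0,0,0,0]]})

```text
time_s: 4.9
tool_pos: [455.5, 102.5, 154.6]
ee_rot: [-0.0, 0.741, 0.672, -0.0]
wrist_force: [-0.6, 0.2, -3.2]
finger_gap: 13.4
grip_force: 50.0
```

Held (13.4 mm gap, about 3 N of weight). I'll carry it smoothly to above the holder.

Scaled: -489.5 mm / 800 = -0.6119, -470 mm / 800 = -0.5875, -0.048 rad / 1.5708 = -0.0306.

Request:
pendant(deltas={"segments": [[-0.0083,0.0013,0,0,0,0,0],[-0.0246,0.0038,0,0,0,-0.0013,0],[-0.0494,0.0075,0,0,0,-0.0025,0],[-0.0825,0.0125,0,0,0,-0.0038,0],[-0.1231,0.0188,0,0,0,-0.0064,0],[-0.1643,0.025,0,0,0,-0.0083,0],[-0.205,0.0313,0,0,0,-0.0102,0],[-0.2463,0.0375,0,0,0,-0.0127,0],[-0.2875,0.0438,0,0,0,-0.0146,0],[-0.3288,0.05,0,0,0,-0.0166,0],[-0.37,0.0563,0,0,0,-0.0191,0],[-0.41,0.0625,0,0,0,-0.021,0],[-0.4513,0.0688,0,0,0,-0.0229,0],[-0.4925,0.075,0,0,0,-0.0255,0],[-0.53,0.0806,0,0,0,-0.0274,0],[-0.5625,0.0856,0,0,0,-0.0293,0],[-0.5875,0.0894,0,0,0,-0.0306,0],[-0.6038,0.0919,0,0,0,-0.0306,0],[-0.6119,0.0931,0,0,0,-0.0306,0],[-0.6119,0.0931,0,0,0,-0.0306,0]]})

```text
time_s: 6.57
tool_pos: [482.2, -392.5, 154.0]
ee_rot: [-0.001, 0.725, 0.689, -0.0]
wrist_force: [-0.9, 0.2, -2.6]
finger_gap: 13.6
grip_force: 50.0
```

Request:
pendant(deltas={"segments": [[0,0,0,0,0,0,0],[0,0,0,0,0,0,0],[0,0,0,0,0,0,0],[0,0,0,0,0,0,0]]})

```text
time_s: 6.9
tool_pos: [483.0, -390.8, 155.3]
ee_rot: [-0.0, 0.724, 0.69, 0.0]
wrist_force: [0.1, 0.0, -1.1]
finger_gap: 13.6
grip_force: 50.0
```

Run:
```python
from bench import arm
import cv2,pickle,numpy as np
d={n:arm.grab_frame(n) for n in("wrist","scene")};pickle.dump(d,open("f1.pkl","wb"))
cv2.imwrite("pics/w1.png",cv2.resize(np.hstack([d["wrist"]["color"],d["scene"]["color"][80:]if 0 else d["scene"]["color"]]),(800,300)))
s=arm.read_state();print(s["time_s"],s["tool_pos"],s["ee_rot"],s["wrist_force"],s["torque"])
```

```text
7.0 [ 482.97146739 -391.16851567  155.3536129 ] [2.68236291e-05 7.23931516e-01 6.89871842e-01 1.75694801e-05] [ 1.33799418  0.71321932 -2.61612744] [ 0.01274147 -0.0766733   0.01755562]
```

View pics/w1.png

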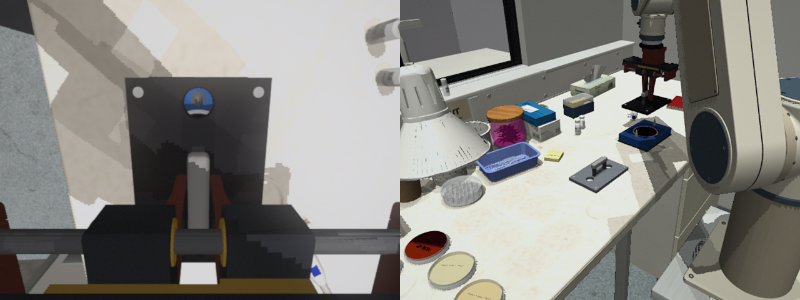

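The wrist view shows the cover held level, with a pin visible through the far hole (full-image coordinates about (325,160), hole centre about (318,162)). I'll check both against the calibration.

Run:
```python
import pickle,numpy as np,cv2
from h import *
f0=pickle.load(open("f0.pkl","rb"))["top"];f=pickle.load(open("f1.pkl","rb"))["wrist"]
a,b=ray(f0,427.5,243.75,43),ray(f0,492,248,43);print("pins top view",a,b,(a+b)/2)
c=np.array([482,-391.5]);yv=np.array([np.sin(.049),np.cos(.049)])
print("pins by rect",c+60*yv,c-60*yv)
print("wrist: pin tip proj",proj(f,[*(c+60*yv),56]),"base",proj(f,[*(c+60*yv),30]))
t=np.array([483,-391.2]);print("hole expected",t+60*yv, "px",proj(f,[*(t+60*yv),140.3]))
for z in(130.3,140.3):print(z,ray(f,318,162,z))
print("corner holes px",proj(f,[*(t+yv*70+np.array([yv[1],-yv[0]])*44),140.3]))
cv2.imwrite("pics/w2.png",cv2.resize(f["color"][110:230,190:450],None,fx=3,fy=3,interpolation=cv2.INTER_CUBIC))
```

```text
pins top view [ 484.30762076 -331.72054481   43.        ] [ 479.21994277 -451.60398947   43.        ] [ 481.76378177 -391.66226714   43.        ]
pins by rect [ 484.93882365 -331.57201559] [ 479.06117635 -451.42798441]
wrist: pin tip proj (np.float64(316.0196591464052), np.float64(157.17027745049035)) base (np.float64(316.1284875411932), np.float64(155.07409329972074))
hole expected [ 485.93882365 -331.27201559] px (np.float64(317.613092416799), np.float64(167.3125085641694))
130.3 [ 486.21335195 -329.60663005  130.3       ]
140.3 [ 486.22751513 -328.90864426  140.3       ]
corner holes px (np.float64(415.7675278114066), np.float64(144.7586554966839))
```

View pics/w2.png

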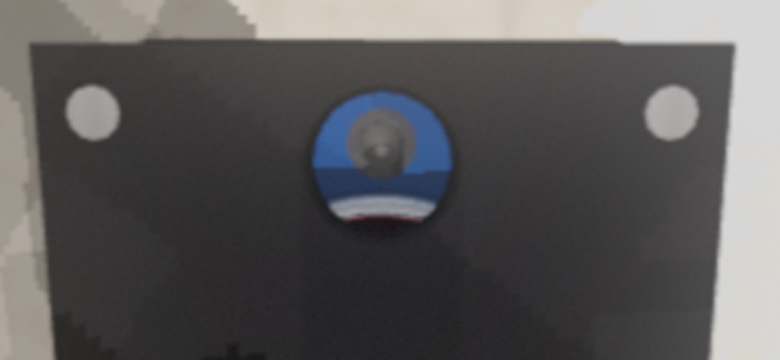

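The pin matches the prediction within 1 mm, and the hole sits about 2 mm too far in +y. I'll shift −2 mm and lower gradually.

Scaled: 60 mm / 800 = 0.075, 55 mm / 800 = 0.0688.

Request:
pendant(deltas={"segments": [[-0.0025,0,0.0063,0,0,0,0],[-0.0025,0,0.0225,0,0,0,0],[-0.0025,0,0.04,0,0,0,0],[-0.0025,0,0.0575,0,0,0,0],[-0.0025,0,0.0688,0,0,0,0],[-0.0025,0,0.075,0,0,0,0],[-0.0025,0,0.075,0,0,0,0],[-0.0025,0,0.075,0,0,0,0]]})

```text
time_s: 7.67
tool_pos: [482.7, -393.8, 94.9]
ee_rot: [-0.0, 0.724, 0.69, -0.0]
wrist_force: [-0.0, -0.8, -2.2]
finger_gap: 13.8
grip_force: 50.0
```

Run:
```python
from bench import arm
import cv2,pickle
f=arm.grab_frame("wrist");pickle.dump(f,open("w3.pkl","wb"))
cv2.imwrite("pics/w3.png",cv2.resize(f["color"][110:230,190:450],None,fx=3,fy=3,interpolation=cv2.INTER_CUBIC))
```

```text
(no output)
```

View pics/w3.png

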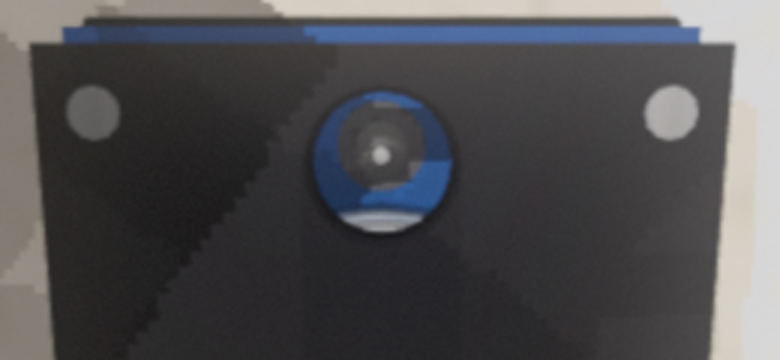

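The pin tip (380,155 in the crop) is nearly centred in the hole (382,163). I'll keep lowering over the pins.

Scaled: 34 mm / 800 = 0.0425, 32 mm / 800 = 0.04.

Request:
pendant(deltas={"segments": [[0,0,0.005,0,0,0,0],[0,0,0.0113,0,0,0,0],[0,0,0.0175,0,0,0,0],[0,0,0.0238,0,0,0,0],[0,0,0.03,0,0,0,0],[0,0,0.035,0,0,0,0],[0,0,0.04,0,0,0,0],[0,0,0.0425,0,0,0,0],[0,0,0.0425,0,0,0,0],[0,0,0.0425,0,0,0,0]]})

```text
time_s: 8.55
tool_pos: [482.7, -393.8, 61.1]
ee_rot: [-0.0, 0.724, 0.69, -0.0]
wrist_force: [0.4, -0.3, -2.0]
finger_gap: 13.6
grip_force: 50.0
```

Request:
pendant(deltas={"segments": [[0,0,0.0013,0,0,0,0],[0,0,0.0025,0,0,0,0],[0,0,0.0038,0,0,0,0],[0,0,0.005,0,0,0,0],[0,0,0.005,0,0,0,0],[0,0,0.005,0,0,0,0]]})

```text
time_s: 9.05
tool_pos: [482.7, -393.8, 57.1]
ee_rot: [-0.0, 0.724, 0.69, 0.0]
wrist_force: [-0.3, 0.1, -2.3]
finger_gap: 13.5
grip_force: 50.0
```

Scaled: 1 mm / 800 = 0.0013, 0.5 mm / 800 = 0.0006.

Request:
pendant(deltas={"segments": [[0,0,0.0006,0,0,0,0],[0,0,0.0013,0,0,0,0],[0,0,0.0013,0,0,0,0],[0,0,0.0013,0,0,0,0]]})

```text
time_s: 9.38
tool_pos: [482.7, -393.8, 56.2]
ee_rot: [0.0, 0.724, 0.69, 0.0]
wrist_force: [0.2, 0.3, -2.3]
finger_gap: 13.8
grip_force: 50.0
```

Request:
pendant(deltas={"segments": [[0,0,0.0006,0,0,0,0],[0,0,0.0013,0,0,0,0],[0,0,0.0013,0,0,0,0],[0,0,0.0013,0,0,0,0]]})

```text
time_s: 9.72
tool_pos: [482.7, -393.8, 55.2]
ee_rot: [-0.0, 0.724, 0.69, 0.0]
wrist_force: [-0.5, -0.6, -2.4]
finger_gap: 13.2
grip_force: 50.0
```

Scaled: 0.6 mm / 800 = 0.0008, 0.3 mm / 800 = 0.0004.

Request:
pendant(deltas={"segments": [[0,0,0.0004,0,0,0,0],[0,0,0.0008,0,0,0,0],[0,0,0.0008,0,0,0,0],[0,0,0.0008,0,0,0,0]]})

```text
time_s: 10.05
tool_pos: [482.8, -393.8, 55.1]
ee_rot: [0.0, 0.724, 0.69, 0.0]
wrist_force: [-2.3, 1.0, 5.8]
finger_gap: 14.0
grip_force: 50.0
```

Request:
pendant(deltas={"segments": [[0,0,0.0004,0,0,0,0],[0,0,0.0008,0,0,0,0],[0,0,0.0008,0,0,0,0],[0,0,0.0008,0,0,0,0]]})

```text
time_s: 10.38
tool_pos: [482.7, -393.8, 55.1]
ee_rot: [0.0, 0.724, 0.69, -0.0]
wrist_force: [-3.2, 2.9, 10.6]
finger_gap: 13.7
grip_force: 50.0
```

Contact came at z = 55.1, exactly flush height. I'll release, check that the cover stays put, and retreat straight up.

Scaled: -0.8 mm / 800 = -0.001.

Request:
pendant(deltas={"segments": [[0,0,-0.001,0,0,0,0],[0,0,-0.001,0,0,0,30],[0,0,-0.001,0,0,0,60],[0,0,-0.001,0,0,0,60],[0,0,-0.001,0,0,0,60],[0,0,-0.001,0,0,0,60],[0,0,-0.001,0,0,0,60],[0,0,-0.001,0,0,0,60],[0,0,-0.001,0,0,0,60],[0,0,-0.001,0,0,0,60],[0,0,-0.001,0,0,0,60]]})

```text
time_s: 11.3
tool_pos: [482.7, -393.8, 54.8]
ee_rot: [0.0, 0.724, 0.69, -0.0]
wrist_force: [-0.4, 0.3, -0.6]
finger_gap: 59.7
grip_force: 0.0
```

Request:
pendant(deltas={"segments": [[0,0,-0.0063,0,0,0,60],[0,0,-0.025,0,0,0,60],[0,0,-0.0563,0,0,0,60],[0,0,-0.0938,0,0,0,60],[0,0,-0.1313,0,0,0,60],[0,0,-0.1688,0,0,0,60],[0,0,-0.1875,0,0,0,60],[0,0,-0.1875,0,0,0,60],[0,0,-0.1875,0,0,0,60]]})

```text
time_s: 12.05
tool_pos: [483.0, -394.0, 205.7]
ee_rot: [0.001, 0.724, 0.69, 0.0]
wrist_force: [-0.2, 0.5, -0.5]
finger_gap: 60.0
grip_force: 0.0
```

Run:
```python
from bench import arm
import cv2,numpy as np
w=arm.grab_frame("wrist")["color"];s=arm.grab_frame("scene")["color"]
cv2.imwrite("pics/e.png",np.hstack([cv2.resize(w,(400,300)),cv2.resize(s[130:280,300:500],(400,300))]))
```

```text
(no output)
```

View pics/e.png

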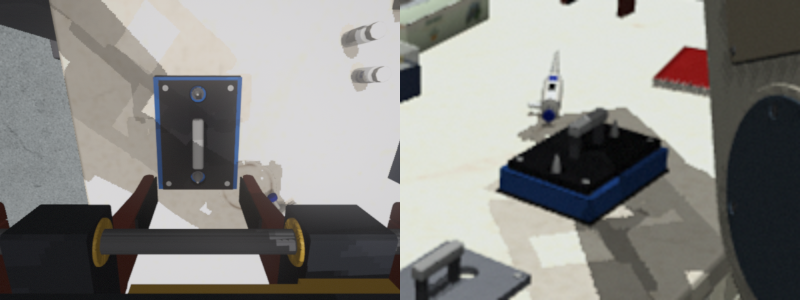

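The cover lies flush on the holder, with pins through both holes ((198,95) and (198,177) in the left half), and the gripper is clear.

```bash
python3 -c "
from bench import arm
print(arm.finish_job())"
```

```text
the job is handed in; nothing more can be done
None
```

The black cover lies flush on the blue holder with both pins through its holes, and I let go only after it touched down; I then handed the job in at about 12 s of the 42 s, and no verdict was printed.

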